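# Put the tube-fitting kit back on its shadow plates

## Robot

A 6-joint arm with a two-finger parallel gripper is mounted at the origin on a cart in front of the work surface, level with it; the furniture and walls round the work are solid. World frame = base frame: x ahead of the robot, y to its left, z up, the work surface at z = 0. Lengths are in m, angles in rad, forces in N, time in s.
With the tool pointing down it reaches from about 0.35 to 0.975 m from the base axis. Payload 4.9 kg.
Tool frame: the origin (TCP) lies at the very end of the fingers, on their centre line; the grasp point (between the pads) lies 19 mm behind it (grasp_offset is the distance from the TCP to the grasp point, in m); x points along the fingers, y is the direction in which the jaws open and shut, and the axes are right-handed (so a half turn about x gives the same grasp; the last joint's range is limited). The gripper opens to 85 mm and grips with 20 to 120 N. Pads are 22 mm wide; open, the fingers measure 114 mm over their backs; the gripper's body (76 mm by 85 mm) begins 54 mm behind the grasp point. The pads swing forward as they close: fully open they stand 13 mm farther back than shut.
Start: joints at [1.12, 0.053, 1.613, -0, 1.476, -0.119], TCP at [0.204, 0.591, 0.231] pointing down, gripper open.
Joint ranges: [-3.01, 3.01], [-1.01, 2.22], [0.06, 2.58], [-1.02, 4.17], [0.09, 2.62], [-3.14, 3.14]. Speed limits (rad/s): [2.57, 2.57, 3.14, 3.14, 3.14, 3.14].

## Interface

Orientations are given as a rotation vector (axis times angle).
In Python, from station import get_obs, get_image, camera_model, finish_job, grasp_offset gives the robot as it stands.
- The arm moves only by the shell command python3 -m crank 'ROWS' [OPENING] [FORCE]. ROWS is JSON, a list that holds one entry, the list of rows, each a list of 4 numbers: the shift along the world's x, y, z in m, then the turn about the world's z in degrees. In form: [[[dx, dy, dz, turn], ...]]. A call has 1 to 5 rows; each row is the pose to reach, as a shift and turn from the pose commanded when the call began; what a row does not reach only later rows make up. A row lasts 1/12 s, in which the tool goes at most 41.7 mm and 7.16 degrees, less where a joint would pass 70% of its speed; a pose out of reach is approached as far as the arm can. A call with a gripper value outside its range is refused whole. OPENING is the opening, from 0 (shut) to 1 (fully open), set as the call begins (- or left out, the last holds). The fingers move at their own pace and stop on an object; FORCE is the grip in N (left out, the last holds). Time passes only in rows, so rows that repeat a pose let the fingers close. It gives the time, the measured TCP pose, the force and the opening at its end, in the units of the state.
- get_obs(): the state, without advancing time (a new reading comes with each control period).
- get_image(name): name is "scene" or "side" or "wrist"; returns (picture, depth): 384x512x3 uint8, red, green, blue; 384x512 float32, m along the optical axis (not along the pixel's ray), 0 where there is no reading.
- camera_model(name): a dict with "fx", "fy", "cx", "cy" (pixels), "xyz" and "attitude" of the camera in the world. Camera axes: x right, y down, z forward; pixel columns grow to the right and rows downward; lengths in m; the calibration is good to about 2 mm. The wrist camera is an equidistant fisheye: a pixel r from the principal point sees the ray r / f radians off the axis. A picture is of the moment at which its call begins: read the wrist's pose just before it. camera_model takes no time and is no camera call; for the wrist camera it gives the pose at the moment of the call.
- finish_job(): hands the job in, once; it reports no verdict.
The state is a dict: "t": time; "q": joint angles; "dq": joint speeds; "effort": joint torques, N m; "tool_pos": TCP position; "tool_rot": TCP orientation; "contact_force": force on the tool from outside, world axes, zero at the start; "wrist_torque": the same for the moment, N m; "opening": finger opening in m.
Only numpy, scipy, OpenCV 4.12 (cv2) and the standard library are available. Lean on these libraries where they do the work, as an engineer would, in place of code of your own. Each camera call takes 0.05 s, during which the arm holds its last target.

## Task

Put the loose carton (the one beside the coil and pliers, not the one by the bottles), the tube cutter, the steel tee and the brass union each back on the grey shadow plate that bears its black outline: lying flat on its outline with the same side up as now, turned as drawn (tee and tube cutter the same way round as their outlines; carton and union either way round), and let go. Leave the pliers and the copper coil where they lie.

Things in the scene. Friction and masses are not known exactly. Their poses are not given: they have to be found in the camera images.
- carton: Small white and teal cardboard carton, a closed box 42 x 74 x 48 mm (x, y, z), about 45 g, between the pliers and the copper coil; a similar carton far to the left by the bottles is not part of the job. Origin: centre of its underside; z up, y along its length. Grasp across its 42 mm width (x).
- tube_cutter: Mini tube cutter, red metal body with a pale ribbed round knob at one end, 32 x 58 x 20 mm (x, y, z), lying flat, about 120 g. Origin: centre of its underside; z up, y towards the knob. The body (32 wide, 18 high) spans y = -29 to +14 mm, the knob (20 thick) +14 to +29. Grasp across the body (x) near y = -7 mm.
- steel_tee: Stainless T-shaped pipe fitting lying flat, 29 x 36 x 14 mm (x, y, z), about 70 g. Origin: centre of its underside outline; z up. The bar of the T lies along y (36 mm long) at x = +7 mm; the branch points to -x and ends at x = -14 mm. Grasp along x at y = 0, from the branch's end to the bar's back (29 mm).
- brass_union: Straight brass hexagonal union fitting lying on its side, 22 x 39 x 19 mm (x, y, z), about 60 g. Origin: centre of its underside; z up, y along its length; both ends alike. Grasp across x (22 mm) at the middle.
- plate_carton: Fixed flat grey plastic plate, 64 x 108 x 4 mm (x, y, z), a steel screw head at one end and, on top, a black life-size outline of the carton (a rectangle 44 x 76 mm, long side along y; either way round fits). Origin: centre of the underside; z up, y towards the screw end. Outline centre at x = 0, y = -14 mm; top 4 mm above the worktop. Place and yaw vary.
- plate_cutter: Fixed flat grey plastic plate, 60 x 94 x 4 mm (x, y, z), a steel screw head at one end and, on top, a black life-size outline of the tube cutter (a broad body 34 mm wide with a narrower 22 mm knob at the end towards the screw). Origin: centre of the underside; z up, y towards the screw end. Outline centre at x = 0, y = -14 mm; top 4 mm above the worktop. Place and yaw vary. As drawn, cutter and plate axes agree.
- plate_tee: Fixed flat grey plastic plate, 56 x 80 x 4 mm (x, y, z), a steel screw head at one end and, on top, a black life-size outline of the tee (a T, bar along y, branch towards the plate's -x side). Origin: centre of the underside; z up, y towards the screw end. Outline centre at x = 0, y = -14 mm; top 4 mm above the worktop. Place and yaw vary. As drawn, tee and plate axes agree.
- plate_union: Fixed flat grey plastic plate, 56 x 80 x 4 mm (x, y, z), a steel screw head at one end and, on top, a black life-size outline of the union (a strip 19 mm wide and 41 mm long along y with two broader 24 mm nuts; either way round fits). Origin: centre of the underside; z up, y towards the screw end. Outline centre at x = 0, y = -14 mm; top 4 mm above the worktop. Place and yaw vary.
- pliers: Bystander: needle-nose pliers with orange grips, 46 x 162 x 12 mm, loose on the worktop between the things and the plates. Origin: centre of underside. Not to be moved. (Beyond the plates, from x about 0.73 m on, stands a steel drawer cabinet 0.26 m high: keep the gripper clear of it.)
- copper_coil: Bystander: ring-shaped coil of copper tube, 108 x 91 x 23 mm, loose on the worktop at the left. Origin: centre of underside. Not to be moved.
Mind the look-alikes: they are no part of the job. What is shaped like the plate_carton but red is not meant.

How it is judged:
By the outcome, as a careful person would: the job done as asked, in the order asked, and still so for the second after the job is handed in, with the robot touching nothing.
It also fails if it takes over 109 s, if anything falls off the work surface, if the arm or the gripper's body presses on something with over 40 N, if the wrist force passes 120 N, or if a joint passes its speed limit or range.

## Working session

There is one attempt and no reset: what is moved stays moved. The work goes in short steps, Python scripts to look and compute and a shell command to move; the robot and the scene stay as the last step left them, time stands still between calls to the robot, and variables do not carry over. Pictures are saved under pics/ and viewed, and the job is handed in when it is done.

```bash
ls; mkdir -p pics; cat > h.py <<'E'
import numpy as np,cv2
from scipy.spatial.transform import Rotation as R
from station import *
def snap(n):
    m=camera_model(n); p,d=get_image(n); return m,p,d
def Rm(m):
    a=np.array(m["attitude"],float)
    return a if a.shape==(3,3) else (R.from_rotvec(a).as_matrix() if a.size==3 else R.from_quat(a).as_matrix())
def cloud(m,d):
    v,u=np.mgrid[:d.shape[0],:d.shape[1]]
    P=np.stack([(u-m["cx"])/m["fx"]*d,(v-m["cy"])/m["fy"]*d,d],-1)
    return P@Rm(m).T+np.array(m["xyz"])
E
python3 - <<'E'
from h import *
o=get_obs(); print(o)
for n in("scene","side","wrist"):
    m,p,d=snap(n); print(n,m); cv2.imwrite(f"pics/{n}0.png",p[...,::-1]); np.savez(f"{n}0.npz",p=p,d=d,m=m)
print(grasp_offset)
E
```

```text
pics
{'t': 0.0, 'q': array([ 1.11998408e+00,  5.33775396e-02,  1.61430328e+00, -1.80476573e-05,
        1.47602010e+00, -1.18995443e-01]), 'dq': array([-0.00040278, -0.00072811,  0.00124008,  0.00076458, -0.00131169,
        0.00032609]), 'effort': array([ 9.17788602e-04, -3.93696356e+01, -3.70175171e+01, -2.69451175e-05,
        7.23664052e-03,  8.48979852e-06]), 'tool_pos': array([0.20332455, 0.59033279, 0.23004467]), 'tool_rot': array([ 0.25881206,  1.55564238, -0.26201041]), 'contact_force': array([-0.3166602 ,  1.03685853, -0.41792482]), 'wrist_torque': array([-0.00382212, -0.0218369 , -0.01353207]), 'opening': 0.08596674757999827}
scene {'fx': 381.9866506282632, 'fy': 381.9866506282632, 'cx': 260.63490448072383, 'cy': 193.49039727303546, 'xyz': array([-0.15993852, -0.30852356,  0.58333021]), 'attitude': array([-1.88239759,  1.09580063, -0.633584  ])}
side {'fx': 395.7482227265464, 'fy': 395.7482227265464, 'cx': 254.8913693513264, 'cy': 188.11124515971585, 'xyz': array([0.68519438, 0.87392984, 0.55438556]), 'attitude': array([-0.18830788, -2.70930379,  1.45474364])}
wrist {'fx': 297.3186396354542, 'fy': 297.3186396354542, 'cx': 256.0826383100119, 'cy': 189.85105159038667, 'xyz': array([0.13324869, 0.61508198, 0.37317401]), 'attitude': array([2.35153994, 1.67726179, 0.24886425])}
0.0187
```

View pics/scene0.png

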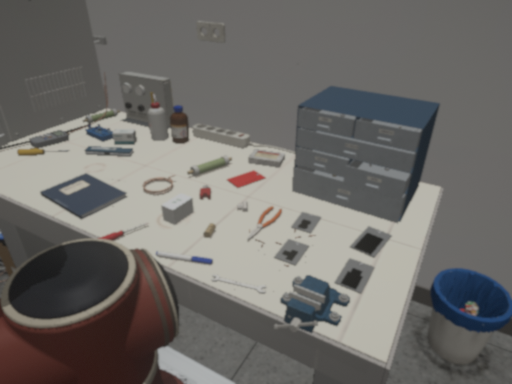

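View pics/side0.png

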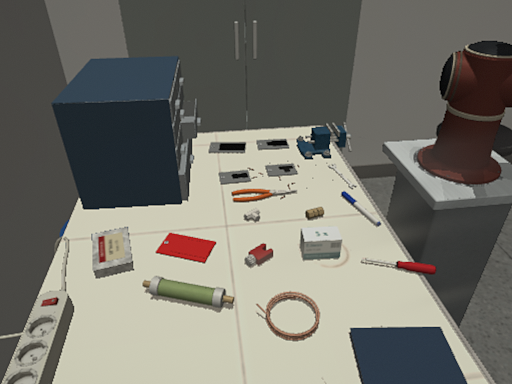

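View pics/wrist0.png

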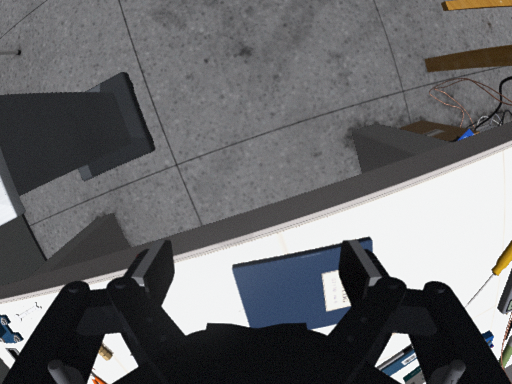

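The scene view shows the carton candidates at (178,209), beside the coil and pliers, and at (124,136), by the bottles. It also shows the cutter (205,192), tee (242,206), union (209,230), four grey plates on the right at (306,222), (292,251), (371,241) and (354,274), and a red decoy plate at (246,179). I'll rectify both views to the worktop.

```bash
cat >> h.py <<'E'
def proj(m,P,fish=False):
    c=(np.asarray(P,float)-np.array(m["xyz"]))@Rm(m)
    if fish:
        r=np.linalg.norm(c[...,:2],axis=-1); th=np.arctan2(r,c[...,2]); s=th/np.maximum(r,1e-9)
        return np.stack([m["cx"]+m["fx"]*s*c[...,0],m["cy"]+m["fy"]*s*c[...,1]],-1)
    return np.stack([m["cx"]+m["fx"]*c[...,0]/c[...,2],m["cy"]+m["fy"]*c[...,1]/c[...,2]],-1)
def rect(m,p,x0,x1,y0,y1,z,mm=1.0,fish=False):
    # image: row 0 = x1 (far), col 0 = y1 (left)
    xs=np.arange(x1,x0,-mm/1e3); ys=np.arange(y1,y0,-mm/1e3)
    X,Y=np.meshgrid(xs,ys,indexing='ij')
    uv=proj(m,np.stack([X,Y,np.full_like(X,z)],-1),fish).astype(np.float32)
    return cv2.remap(p,uv[...,0],uv[...,1],cv2.INTER_CUBIC)
E
python3 - <<'E'
from h import *
for n in("scene","side"):
    f=np.load(f"{n}0.npz",allow_pickle=True); m=f["m"].item()
    C=cloud(m,f["d"])
    px=dict(carton=(178,209),cutter=(205,192),tee=(242,206),union=(209,230),p1=(306,222),p2=(292,251),p3=(371,241),p4=(354,274)) if n=="scene" else dict(carton=(320,240),cutter=(259,254),tee=(252,215),union=(315,212),pa=(234,176),pb=(281,169),pc=(228,147),pd=(272,144),coil=(293,315))
    for k,(u,v) in px.items(): print(n,k,C[v,u].round(3))
    im=rect(m,f["p"],0.25,0.85,-0.45,0.35,0.0)
    cv2.imwrite(f"pics/rect_{n}0.png",im[...,::-1])
E
```

```text
scene carton [0.457 0.275 0.041]
scene cutter [0.593 0.291 0.017]
scene tee [0.589 0.163 0.012]
scene union [0.446 0.17  0.02 ]
scene p1 [ 0.617 -0.017  0.006]
scene p2 [ 0.495 -0.034  0.002]
scene p3 [ 0.624 -0.187  0.004]
scene p4 [ 0.49  -0.186  0.004]
side carton [0.484 0.316 0.049]
side cutter [0.601 0.304 0.017]
side tee [0.598 0.171 0.012]
side union [0.457 0.187 0.018]
side pa [ 0.621 -0.015  0.003]
side pb [ 0.492 -0.029  0.005]
side pc [ 0.624 -0.184  0.002]
side pd [ 0.49  -0.186  0.001]
side coil [0.563 0.445 0.003]
```

View pics/rect_scene0.png

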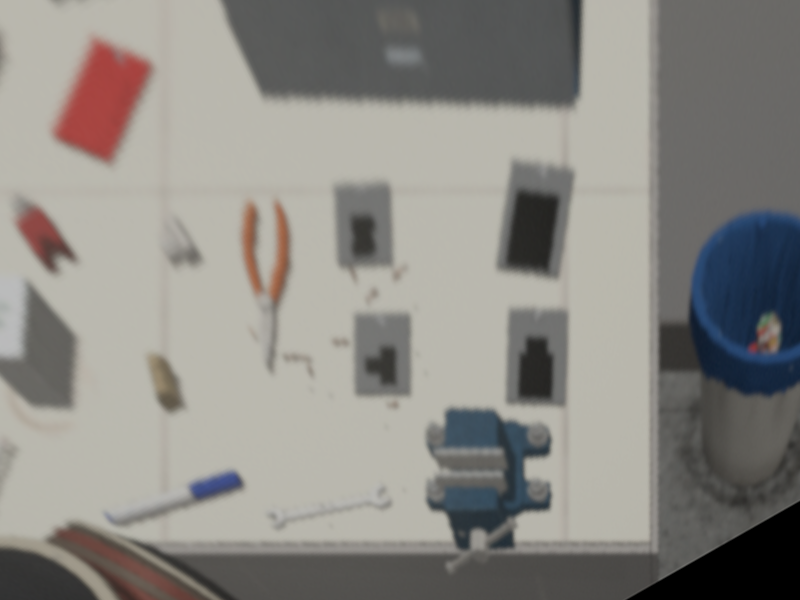

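View pics/rect_side0.png

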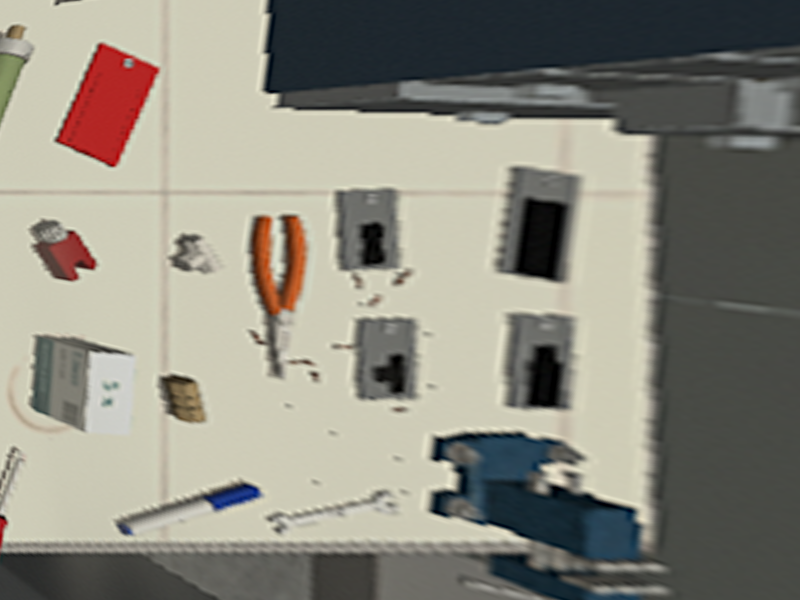

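Crop check of the chosen carton next, plus vise height, camera axis and jaw direction.

```bash
python3 - <<'E'
from h import *
f=np.load("scene0.npz",allow_pickle=True); m=f["m"].item();C=cloud(m,f["d"])
p=f["p"]
a=cv2.resize(p[180:250,140:260],None,fx=4,fy=4,interpolation=cv2.INTER_CUBIC)
b=cv2.resize(p[110:180,80:200],None,fx=4,fy=4,interpolation=cv2.INTER_CUBIC)
cv2.imwrite("pics/crop1.png",np.vstack([a,b])[...,::-1])
M=(C[...,0]>.3)&(C[...,0]<.45)&(C[...,1]<-.06)&(C[...,1]>-.25)
print("vise zmax",np.percentile(C[M][:,2],[50,90,99,100]))
h=M&(C[...,2]>.03);print(C[h].min(0),C[h].max(0))
M=(C[...,0]>.35)&(C[...,0]<.7)&(C[...,1]<.1)&(C[...,1]>-.25);print("plates zone",np.percentile(C[M][:,2],[99,99.9]))
o=get_obs();w=camera_model("wrist")
T=R.from_rotvec(o["tool_rot"]).as_matrix();print("tool axes cols",T.round(3));print("cam in tool",((np.array(w["xyz"])-o["tool_pos"])@T).round(3));print("cam axes world",Rm(w).round(3)); print("caminTool R",(T.T@Rm(w)).round(3))
E
```

```text
vise zmax [0.00091984 0.06162538 0.06797096 0.07044713]
[ 0.30018585 -0.17050178  0.03009269] [ 0.39705977 -0.10873642  0.07044713]
plates zone [0.06169405 0.09605157]
tool axes cols [[-0.001  0.326  0.945]
 [-0.001  0.945 -0.326]
 [-1.    -0.002 -0.   ]]
cam in tool [-0.143  0.    -0.074]
cam axes world [[ 0.326  0.904  0.276]
 [ 0.945 -0.311 -0.097]
 [-0.001  0.293 -0.956]]
caminTool R [[-0.    -0.293  0.956]
 [ 1.    -0.     0.   ]
 [ 0.     0.956  0.293]]
```

View pics/crop1.png

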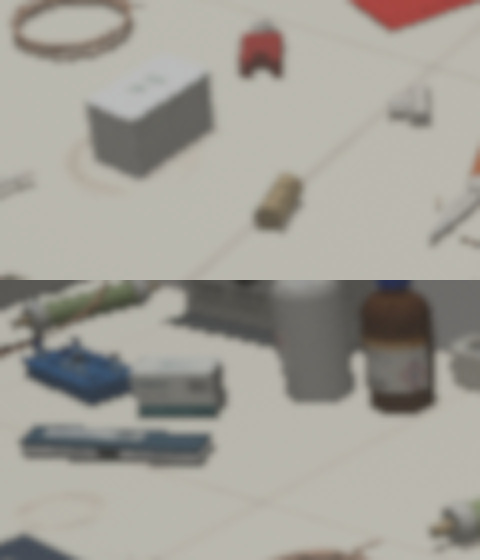

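The close crop confirms the choice: the white and teal box at scene (178,209), beside the coil and the red cutter. The one at (124,136) stands among the bottles. Now flying the wrist camera over the objects.

```bash
python3 -m crank '[[[0.028,-0.028,0.005,4],[0.056,-0.056,0.01,8],[0.084,-0.084,0.015,12],[0.112,-0.112,0.02,16],[0.14,-0.14,0.02,19]]]' 1
python3 -m crank '[[[0.028,-0.028,0,0],[0.056,-0.056,0.0,0],[0.084,-0.084,0.0,0],[0.112,-0.112,0.0,0],[0.14,-0.14,0.0,0]]]'
python3 -m crank '[[[0.028,-0.028,0,0],[0.056,-0.056,0.0,0],[0.08,-0.075,0.0,0],[0.08,-0.075,0,0],[0.08,-0.075,0.0,0]]]'
python3 - <<'E'
from h import *
print(get_obs()); m,p,d=snap("wrist"); cv2.imwrite("pics/w1.png",p[...,::-1]); np.savez("w1.npz",p=p,d=d,m=m)
E
```

```text
t: 0.57
tool_pos: [0.3447, 0.4498, 0.2523]
tool_rot: [-0.002, 1.57, 0.004]
contact_force: [0.7, 0.2, 0.7]
opening: 0.0854
t: 0.98
tool_pos: [0.4845, 0.3092, 0.251]
tool_rot: [0.0, 1.571, -0.0]
contact_force: [1.0, 0.8, -0.0]
opening: 0.0854
t: 1.4
tool_pos: [0.5642, 0.2346, 0.2506]
tool_rot: [0.002, 1.572, -0.002]
contact_force: [0.2, 0.5, 0.3]
opening: 0.0857
{'t': 1.4, 'q': array([ 2.72237129e-01,  1.01382278e-02,  1.62426628e+00,  3.23830235e-04,
        1.50852990e+00, -1.29557982e+00]), 'dq': array([ 0.04168525, -0.02228145,  0.01791126,  0.00926271,  0.0057512 ,
        0.00345189]), 'effort': array([-1.46330304e+00, -3.73254526e+01, -3.77831805e+01, -1.22265690e-01,
       -6.85906853e-02, -3.36744776e-02]), 'tool_pos': array([0.56421807, 0.23464263, 0.25060342]), 'tool_rot': array([ 0.00231594,  1.57217421, -0.00239693]), 'contact_force': array([0.21650162, 0.4920072 , 0.32696211]), 'wrist_torque': array([ 0.05147342, -0.00739289, -0.01570407]), 'opening': 0.08570580833293254}
```

View pics/w1.png

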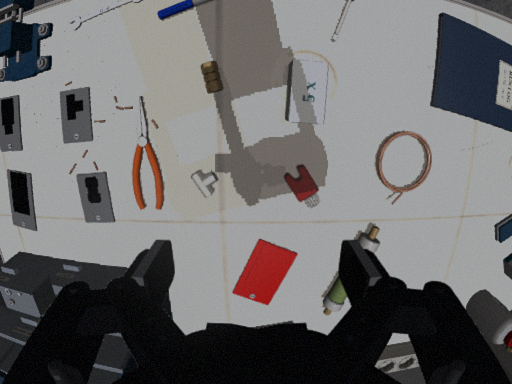

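The wrist view shows all items: carton (309,91), cutter (302,185), tee (203,182), union (211,77). Plates: tee (76,115), union (96,197), carton (21,200), cutter (9,123). Next I rectify crops and measure.

```bash
python3 -m crank '[[[0,-0.041,0,0],[0,-0.082,0.0,0],[0,-0.123,0.0,0],[0,-0.164,0.0,0],[0,-0.205,0.0,0]]]'
python3 -m crank '[[[0,-0.041,0,0],[0,-0.082,0.0,0],[0,-0.12,0.0,0],[0,-0.12,0.0,0],[0,-0.12,0.0,0]]]'
python3 - <<'E'
from h import *
m,p,d=snap("wrist"); cv2.imwrite("pics/w2.png",p[...,::-1]); np.savez("w2.npz",p=p,d=d,m=m)
f=np.load("w1.npz",allow_pickle=True); m1=f["m"].item()
tiles=[rect(m1,f["p"],cx-.06,cx+.06,cy-.06,cy+.06,z,0.4,True) for cx,cy,z in[(.46,.29,.048),(.6,.3,.017),(.595,.165,.012),(.45,.18,.01)]]
cv2.imwrite("pics/obj.png",np.vstack([np.hstack(tiles[:2]),np.hstack(tiles[2:])])[...,::-1])
tiles=[rect(m,p,cx-.06,cx+.06,cy-.06,cy+.06,.004,0.4,True) for cx,cy in[(.63,-.186),(.493,-.187),(.495,-.032),(.625,-.013)]]
cv2.imwrite("pics/pl.png",np.vstack([np.hstack(tiles[:2]),np.hstack(tiles[2:])])[...,::-1])
E
```

```text
t: 1.87
tool_pos: [0.5625, 0.031, 0.2513]
tool_rot: [-0.002, 1.571, 0.002]
contact_force: [1.2, -0.3, -0.3]
opening: 0.0851
t: 2.28
tool_pos: [0.5631, -0.0893, 0.2512]
tool_rot: [0.002, 1.571, -0.001]
contact_force: [-0.2, -0.0, -0.2]
opening: 0.085Traceback (most recent call last):
  File "<stdin>", line 5, in <module>
    return _nx.concatenate(arrs, 1, dtype=dtype, casting=casting)
           ~~~~~~~~~~~~~~~^^^^^^^^^^^^^^^^^^^^^^^^^^^^^^^^^^^^^^^
ValueError: all the input array dimensions except for the concatenation axis must match exactly, but along dimension 0, the array at index 0 has size 301 and the array at index 1 has size 300
```

View pics/w2.png

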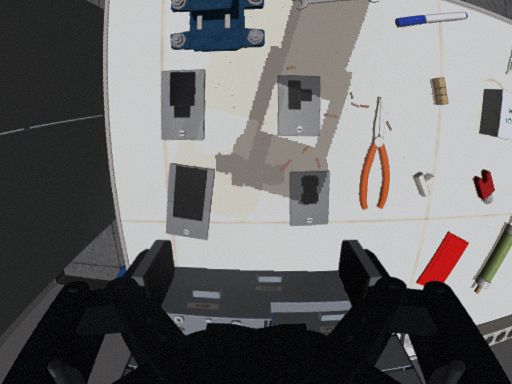

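```bash
cat >> h.py <<'E'
def tile(m,p,cx,cy,z,h=.06,mm=.4):
    n=int(round(2*h/mm*1e3)); i=np.arange(n)*mm/1e3
    X,Y=np.meshgrid(cx+h-i,cy+h-i,indexing='ij')
    uv=proj(m,np.stack([X,Y,np.full_like(X,z)],-1),True).astype(np.float32)
    return cv2.remap(p,uv[...,0],uv[...,1],cv2.INTER_CUBIC)
def t2w(pt,cx,cy,h=.06,mm=.4): return np.array([cx+h-pt[1]*mm/1e3,cy+h-pt[0]*mm/1e3])
E
python3 - <<'E'
from h import *
f=np.load("w1.npz",allow_pickle=True); m1=f["m"].item()
tiles=[tile(m1,f["p"],*a) for a in[(.46,.29,.048),(.6,.3,.017),(.595,.165,.012),(.45,.18,.01)]]
cv2.imwrite("pics/obj.png",np.vstack([np.hstack(tiles[:2]),np.hstack(tiles[2:])])[...,::-1])
f=np.load("w2.npz",allow_pickle=True); m=f["m"].item();p=f["p"]
tiles=[]
for n,cx,cy,L in[("carton",.63,-.186,(64,108)),("cutter",.493,-.187,(60,94)),("tee",.495,-.032,(56,80)),("union",.625,-.013,(56,80))]:
    t=tile(m,p,cx,cy,.004); g=cv2.GaussianBlur(t.max(2),(5,5),0); sat=t.max(2).astype(int)-t.min(2)
    tt=t.copy()
    for name,th in(("plate",125),("black",45)):
        M=((g<th)&(sat<25)).astype(np.uint8); M=cv2.morphologyEx(M,cv2.MORPH_OPEN,np.ones((5,5)))
        c=max(cv2.findContours(M,cv2.RETR_EXTERNAL,cv2.CHAIN_APPROX_NONE)[0],key=cv2.contourArea)
        r=cv2.minAreaRect(c); bx=cv2.boxPoints(r); w=t2w(r[0],cx,cy)
        cv2.polylines(tt,[bx.astype(np.int32)],True,(255,0,0) if name=="plate" else (0,255,0),1)
        print(n,name,w.round(4),"size",(np.array(r[1])*.4).round(1),"ang",round(r[2],1))
    tiles.append(tt)
cv2.imwrite("pics/pl.png",np.vstack([np.hstack(tiles[:2]),np.hstack(tiles[2:])])[...,::-1])
E
```

```text
carton plate [ 0.6263 -0.1842] size [ 63.6 107.1] ang 9.0
carton black [ 0.6136 -0.1831] size [42.2 73.6] ang 8.9
cutter plate [ 0.4766 -0.1862] size [37.6 64.5] ang 1.3
cutter black [ 0.4761 -0.1864] size [33.1 59.4] ang 1.0
tee plate [ 0.4742 -0.0356] size [48.8 61.6] ang 90.0
tee black [ 0.4664 -0.0398] size [10.8 14.8] ang 90.0
union plate [ 0.6056 -0.0169] size [50.8 55.1] ang 89.0
union black [ 0.608  -0.0151] size [39.5 21.7] ang 88.2
```

View pics/obj.png

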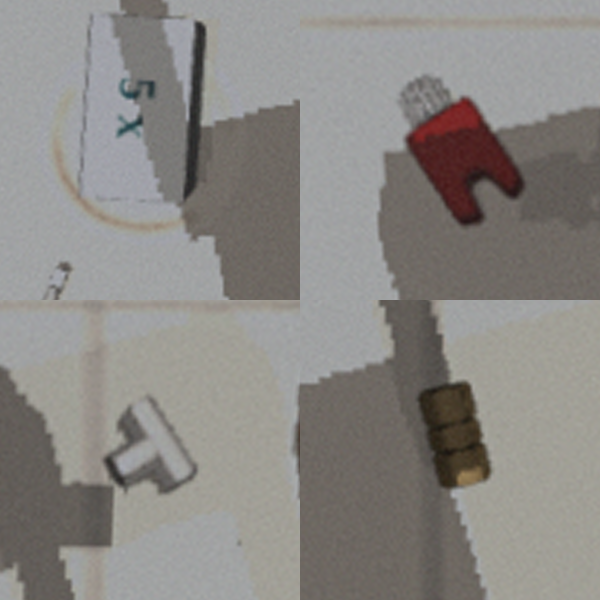

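View pics/pl.png

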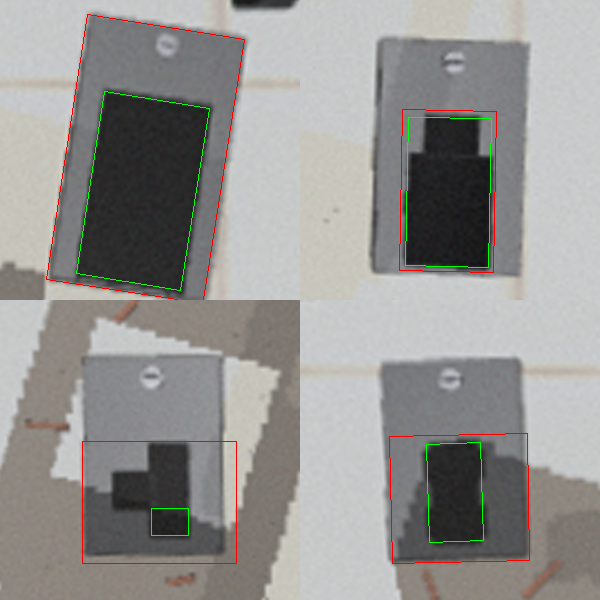

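```bash
cat >> h.py <<'E'
SH=dict(carton=[[-21,-37],[21,-37],[21,37],[-21,37]],
 cutter=[[-16,-29],[16,-29],[16,14],[10,14],[10,29],[-10,29],[-10,14],[-16,14]],
 tee=[[0,-18],[14,-18],[14,18],[0,18],[0,7],[-14,7],[-14,-7],[0,-7]],
 union=[[-11,-19.5],[11,-19.5],[11,19.5],[-11,19.5]])
PL=dict(carton=(64,108),cutter=(60,94),tee=(56,80),union=(56,80))
def place(sh,x,y,a,off=(0,0)):
    # a: clockwise deg from world +x ; yaw=-90-a
    t=np.radians(-90-a); c,s=np.cos(t),np.sin(t)
    return (np.array(sh,float)+off)/1e3@np.array([[c,s],[-s,c]])+[x,y]
def draw(t,W,cx,cy,col,h=.06,mm=.4):
    q=np.stack([(cy+h-W[:,1])/mm*1e3,(cx+h-W[:,0])/mm*1e3],-1)
    cv2.polylines(t,[np.round(q*8).astype(np.int32)],True,col,1,cv2.LINE_AA,3)
def fit(model,px,cx,cy):
    from scipy.optimize import least_squares
    W=np.array([t2w(q,cx,cy) for q in px])
    f=lambda v:(place(model,v[0],v[1],v[2])-W).ravel()*1e3
    best=least_squares(f,[W[:,0].mean(),W[:,1].mean(),0],x_scale=[.01,.01,10]); return best.x,np.abs(best.fun).max()
E
cat > ov.py <<'E'
from h import *
f=np.load("w1.npz",allow_pickle=True); m=f["m"].item();p=f["p"]
r,e=fit(SH["carton"],[(80,198),(184,202),(195,18),(90,12)],.46,.29); print("carton",r.round(4),e)
est=dict(carton=(.46,.29,.048,r),cutter=(.6,.3,.018,None),tee=(.595,.165,.007,None),union=(.45,.18,.0095,None))
import json,sys
E=json.load(open("est.json"))
out=[]
for n,(cx,cy,z,r) in est.items():
    if r is None: r=E[n]
    t=tile(m,p,cx,cy,z); t=cv2.convertScaleAbs(t,alpha=1.2); draw(t,place(SH[n],*r),cx,cy,(0,255,0)); out.append(t)
cv2.imwrite(sys.argv[1],np.vstack([np.hstack(out[:2]),np.hstack(out[2:])])[...,::-1])
f=np.load("w2.npz",allow_pickle=True); m=f["m"].item();p=f["p"]; out=[]
for n,cx,cy,px in[("carton",.63,-.186,[(48,279),(203,303),(244,40),(88,14)]),("cutter",.493,-.187,[(72,271),(221,275),(229,43),(79,37)]),("tee",.495,-.032,[(85,255),(223,255),(222,54),(83,55)]),("union",.625,-.013,[(91,261),(229,256),(220,58),(81,62)])]:
    w,l=PL[n]; w/=2;l/=2
    r,e=fit([[-w,-l],[w,-l],[w,l],[-w,l]],px,cx,cy)
    oc=place([[0,-14]],*r)[0]
    print("plate",n,r.round(4),"err",e.round(1),"outline c",oc.round(4))
    t=tile(m,p,cx,cy,.004); t=cv2.convertScaleAbs(t,alpha=1.2)
    draw(t,place([[-w,-l],[w,-l],[w,l],[-w,l]],*r),cx,cy,(255,0,0)); draw(t,place(SH[n],*r,off=(0,-14)),cx,cy,(0,255,0)); out.append(t)
cv2.imwrite(sys.argv[2],np.vstack([np.hstack(out[:2]),np.hstack(out[2:])])[...,::-1])
E
python3 - <<'E'
import json
json.dump(dict(cutter=(.6,.297,-31),tee=(.6,.1655,-25),union=(.4545,.178,-10)),open("est.json","w"))
E
python3 ov.py pics/o1.png pics/p1.png
```

```text
carton [0.477  0.2951 3.1249] 0.3997794346515815
plate carton [ 0.6264 -0.1843  8.8283] err 0.8 outline c [ 0.6126 -0.1822]
plate cutter [ 0.4904 -0.1871  1.8645] err 0.6 outline c [ 0.4764 -0.1866]
plate tee [ 0.4931 -0.0333 -0.3563] err 0.5 outline c [ 0.4791 -0.0334]
plate union [ 0.6213 -0.0151 -2.4517] err 0.7 outline c [ 0.6073 -0.0157]
```

View pics/o1.png

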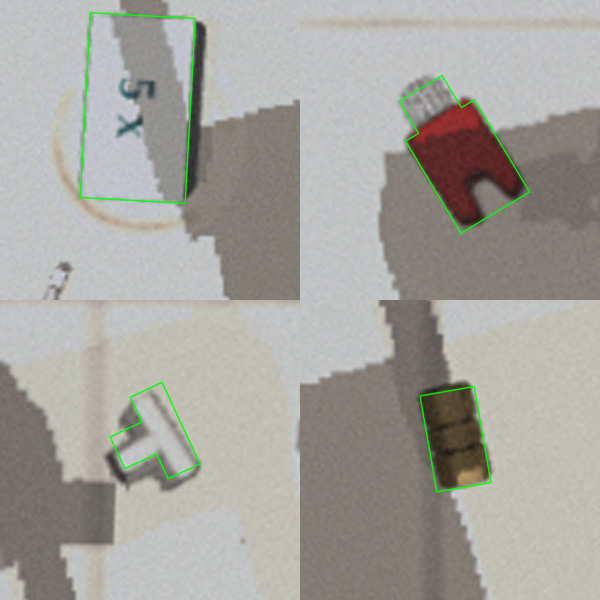

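View pics/p1.png

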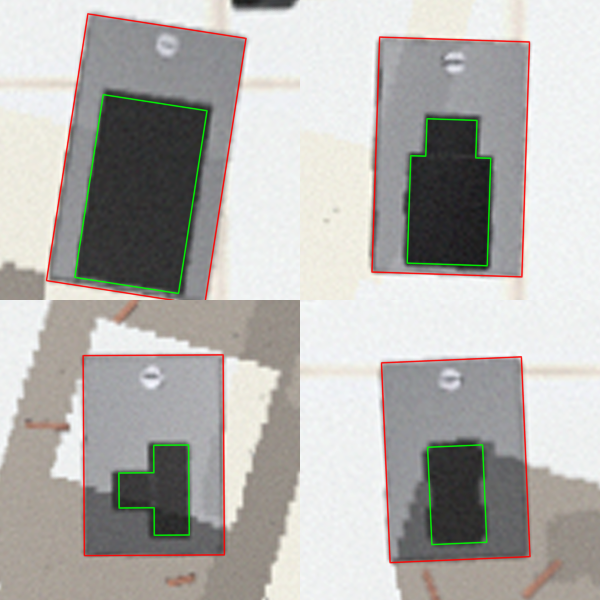

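```bash
cat > z.py <<'E'
from h import *
import json,sys
E=json.load(open("est.json"))
f=np.load("w1.npz",allow_pickle=True); m=f["m"].item();p=f["p"];out=[]
for n,z in(("cutter",.018),("tee",.007),("union",.0095)):
    r=E[n]; cx,cy=r[:2]
    t=tile(m,p,cx,cy,z,.034,.125); t=cv2.convertScaleAbs(t,alpha=1.3)
    o=t.copy(); draw(o,place(SH[n],*r),cx,cy,(0,255,0),.034,.125); out.append(np.vstack([t[::2,::2],o[::2,::2]]))
    
cv2.imwrite(sys.argv[1],np.hstack(out)[...,::-1])
E
python3 - <<'E'
import json
json.dump(dict(cutter=(.6,.297,-31),tee=(.595,.1655,-28),union=(.4555,.178,-9)),open("est.json","w"))
E
python3 z.py pics/z1.png
```

```text
(no output)
```

View pics/z1.png

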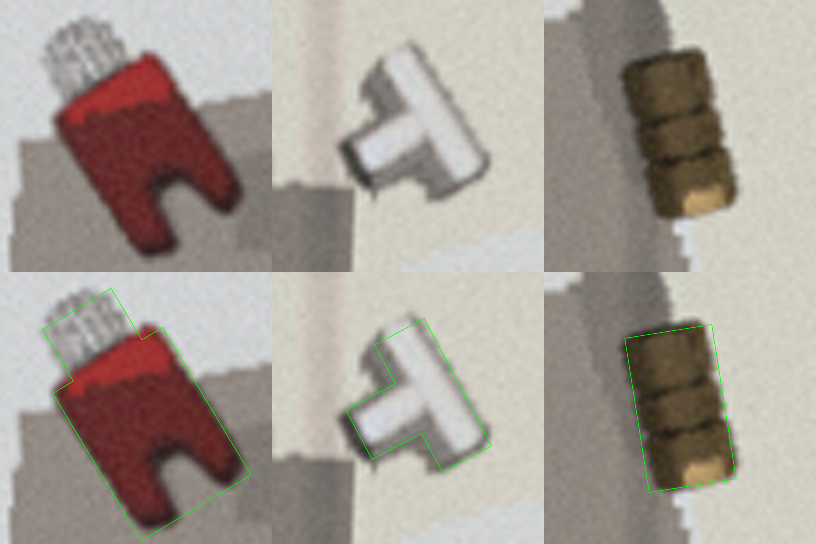

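Measured poses (x, y, clockwise tilt):

| Thing | Object | Outline |
|---|---|---|
| Carton | (.477, .295, 3.1°) | (.613, −.183, 8.9°) |
| Cutter | (.601, .297, −31°) | (.4764, −.1866, 1.5°) |
| Tee | (.595, .167, −31°) | (.479, −.0334, −.4°) |
| Union | (.456, .178, −9°) | (.607, −.0157, −2.4°) |

Carton first.

```bash
python3 -m crank '[[[-0.0087,0.0384,-0.01,-1],[-0.0174,0.0768,-0.02,-2],[-0.0261,0.1152,-0.03,-3],[-0.0348,0.1536,-0.04,-3],[-0.0435,0.192,-0.05,-3]]]' 1
python3 -m crank '[[[-0.0087,0.0384,-0.01,0],[-0.0174,0.0768,-0.02,0],[-0.0261,0.1152,-0.03,0],[-0.0348,0.1536,-0.04,0],[-0.0435,0.192,-0.05,0]]]'
python3 -m crank '[[[0,0,-0.03,0],[0,0,-0.07,0],[0,0,-0.11,0],[0,0,-0.14,0],[0,0,-0.14,0]]]'
```

```text
t: 2.75
tool_pos: [0.5185, 0.1068, 0.201]
tool_rot: [0.039, 1.57, -0.038]
contact_force: [0.8, 0.1, 0.3]
opening: 0.0851
t: 3.17
tool_pos: [0.474, 0.2989, 0.1511]
tool_rot: [0.039, 1.57, -0.038]
contact_force: [0.5, 0.2, -0.0]
opening: 0.085
t: 3.58
tool_pos: [0.4691, 0.2943, 0.0038]
tool_rot: [0.034, 1.584, -0.043]
contact_force: [-1.0, -0.8, -1.7]
opening: 0.0854
```

```bash
python3 -m crank '[[[0,0,0,0],[0,0,0,0]]]'; python3 - <<'E'
from h import *
m,p,d=snap("wrist"); cv2.imwrite("pics/w3.png",p[...,::-1])
E
```

```text
t: 3.75
tool_pos: [0.4772, 0.2966, 0.0134]
tool_rot: [0.041, 1.568, -0.039]
contact_force: [-0.3, 0.6, 0.4]
opening: 0.0854
```

View pics/w3.png

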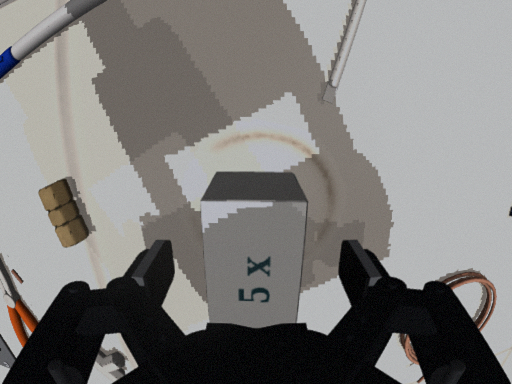

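The carton is centred between the fingers (255,265). Closing gently.

```bash
python3 -m crank '[[[0,0,0,0],[0,0,0,0],[0,0,0,0],[0,0,0,0],[0,0,0,0]]]' 0.35 25;  python3 -m crank '[[[0,0,0,0],[0,0,0,0],[0,0,0,0],[0,0,0,0]]]'
```

```text
t: 4.22
tool_pos: [0.4775, 0.2952, 0.0126]
tool_rot: [0.042, 1.569, -0.041]
contact_force: [-1.1, -0.6, 5.3]
opening: 0.0417
t: 4.55
tool_pos: [0.4775, 0.2952, 0.0127]
tool_rot: [0.042, 1.569, -0.041]
contact_force: [-1.4, 0.1, 5.8]
opening: 0.0416
```

```bash
python3 -m crank '[[[0,0,0.01,0],[0,0,0.03,0],[0,0,0.055,0],[0,0,0.08,0],[0.005,-0.018,0.1,0]]]'
python3 -m crank '[[[0.01,-0.036,0.01,0],[0.02,-0.072,0.01,0],[0.03,-0.108,0.01,0],[0.04,-0.144,0.01,0],[0.05,-0.18,0.01,0]]]'
python3 -m crank '[[[0.01,-0.036,0.0,-1],[0.02,-0.072,0,-2],[0.03,-0.108,0,-3],[0.04,-0.144,0,-4],[0.05,-0.18,0,-5]]]'
python3 -m crank '[[[0.01,-0.036,0.0,-0.5],[0.02,-0.07,0,-1],[0.027,-0.09,0,-1],[0.031,-0.1,0,-1],[0.031,-0.1,0,-1]]]'
python3 -m crank '[[[0,0,-0.02,0],[0,0,-0.04,0],[0,0,-0.06,0],[0,0,-0.07,0],[0,0,-0.07,0]]]'
python3 - <<'E'
from h import *
m,p,d=snap("wrist"); cv2.imwrite("pics/w4.png",p[...,::-1])
m,p,d=snap("scene"); cv2.imwrite("pics/s4.png",cv2.resize(p[170:310,260:440],None,fx=4,fy=4)[...,::-1])
E
```

```text
t: 4.97
tool_pos: [0.4813, 0.2785, 0.1134]
tool_rot: [0.041, 1.57, -0.038]
contact_force: [1.1, -0.2, 0.8]
opening: 0.0419
t: 5.38
tool_pos: [0.5315, 0.0952, 0.1217]
tool_rot: [0.041, 1.57, -0.041]
contact_force: [1.0, -0.6, -1.1]
opening: 0.0417
t: 5.8
tool_pos: [0.5814, -0.085, 0.1215]
tool_rot: [0.111, 1.568, -0.111]
contact_force: [0.2, 0.4, -0.5]
opening: 0.0412
t: 6.22
tool_pos: [0.6127, -0.185, 0.1213]
tool_rot: [0.125, 1.567, -0.126]
contact_force: [0.4, -0.1, -0.6]
opening: 0.0413
t: 6.63
tool_pos: [0.61, -0.1806, 0.0478]
tool_rot: [0.124, 1.574, -0.121]
contact_force: [-2.0, 0.0, 0.1]
opening: 0.0415
```

View pics/w4.png

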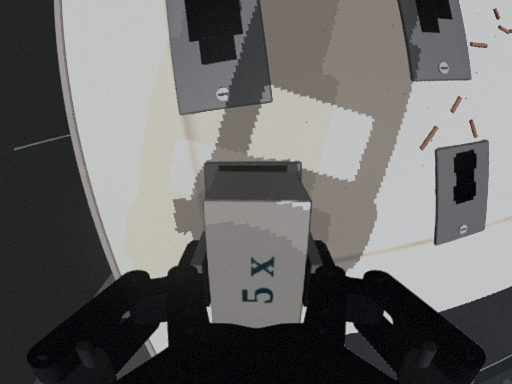

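View pics/s4.png

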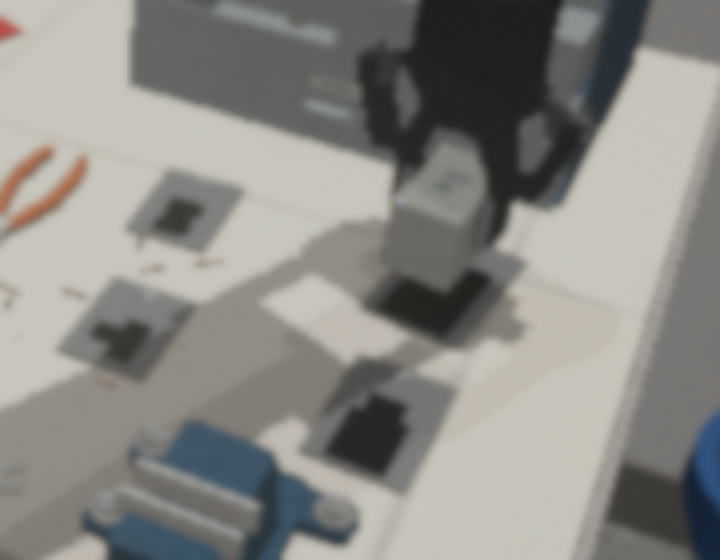

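```bash
python3 -m crank '[[[0,0,-0.012,0],[0,0,-0.024,0],[0,0,-0.03,0],[0,0,-0.033,0],[0,0,-0.034,0]]]'
python3 -m crank '[[[0,0,-0.001,0],[0,0,-0.001,0],[0,0,-0.001,0]]]'
```

```text
t: 7.15
tool_pos: [0.6123, -0.1831, 0.0167]
tool_rot: [0.124, 1.568, -0.123]
contact_force: [0.2, -0.4, 0.2]
opening: 0.0421
t: 7.4
tool_pos: [0.6128, -0.1833, 0.0167]
tool_rot: [0.123, 1.567, -0.124]
contact_force: [-0.2, 0.2, 1.6]
opening: 0.0418
```

```bash
python3 -m crank '[[[0,0,-0.001,0],[0,0,-0.001,0],[0,0,-0.001,0]]]'; python3 -m crank '[[[0,0,0,0],[0,0,0,0],[0,0,0,0],[0,0,0,0],[0,0,0.01,0]]]' 1
python3 -m crank '[[[0,0,0.02,0],[0,0,0.055,0],[0,0,0.095,0],[0,0,0.13,0],[0,0,0.13,0]]]'
python3 - <<'E'
from h import *
m,p,d=snap("wrist"); cv2.imwrite("pics/w5.png",p[...,::-1])
ts=[]
for z,W in((.052,SH["carton"]),(.004,[[-32,-40],[32,-40],[32,68],[-32,68]])):
    t=tile(m,p,.613,-.183,z,.075,.25); ts.append(t)
    draw(t,place(W,.613,-.1827,8.9),.613,-.183,(0,255,0),.075,.25)
cv2.imwrite("pics/c5.png",cv2.resize(np.hstack(ts),None,fx=.66,fy=.66)[...,::-1])
E
```

```text
t: 7.65
tool_pos: [0.6129, -0.1833, 0.0166]
tool_rot: [0.123, 1.567, -0.124]
contact_force: [-2.9, 2.0, 6.4]
opening: 0.0418
t: 8.07
tool_pos: [0.6108, -0.1824, 0.023]
tool_rot: [0.125, 1.572, -0.122]
contact_force: [-1.3, 0.9, -0.2]
opening: 0.0854
t: 8.48
tool_pos: [0.6175, -0.1851, 0.1665]
tool_rot: [0.119, 1.552, -0.127]
contact_force: [1.3, 0.0, 1.6]
opening: 0.0852
```

View pics/c5.png

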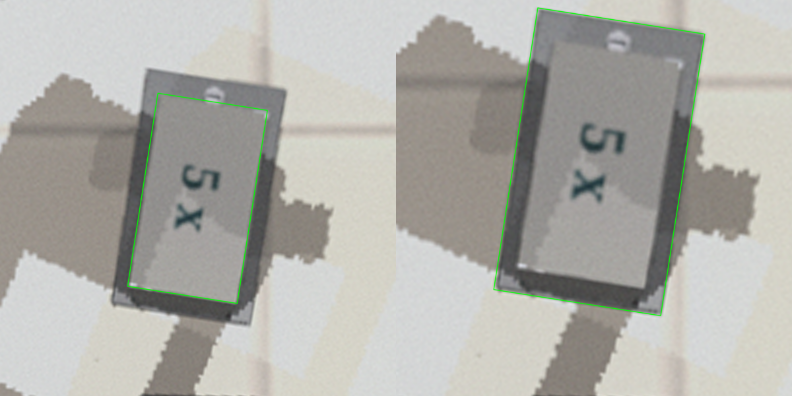

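The carton matches its outline, with an even dark rim around it. Cutter next.

```bash
python3 -m crank '[[[-0.001,0.037,0,3],[-0.002,0.077,0,7],[-0.004,0.117,0,10],[-0.006,0.157,-0.01,14],[-0.008,0.197,-0.02,17]]]' 0.75
python3 -m crank '[[[-0.002,0.04,0,3],[-0.004,0.08,0,7],[-0.006,0.12,-0.01,10],[-0.007,0.16,-0.02,14],[-0.008,0.2,-0.03,17]]]'
python3 -m crank '[[[-0.001,0.04,0,3],[-0.002,0.07,0,6],[-0.002,0.08,0,6],[-0.002,0.08,-0.02,6],[-0.002,0.08,-0.035,6]]]'
python3 -m crank '[[[0,0,0,0],[0,0,0,0]]]'
python3 - <<'E'
from h import *
m,p,d=snap("wrist"); cv2.imwrite("pics/w6.png",p[...,::-1])
E
```

```text
t: 8.95
tool_pos: [0.6043, 0.0155, 0.1352]
tool_rot: [-0.112, 1.567, 0.111]
contact_force: [0.6, 0.4, -0.5]
opening: 0.0641
t: 9.37
tool_pos: [0.5957, 0.2157, 0.1044]
tool_rot: [-0.345, 1.544, 0.345]
contact_force: [0.3, -0.3, 0.4]
opening: 0.064
t: 9.78
tool_pos: [0.5945, 0.2945, 0.0697]
tool_rot: [-0.425, 1.528, 0.424]
contact_force: [-0.8, -1.3, -0.8]
opening: 0.064
t: 9.95
tool_pos: [0.5931, 0.2924, 0.0678]
tool_rot: [-0.424, 1.534, 0.423]
contact_force: [0.6, 0.1, 0.5]
opening: 0.0644
```

View pics/w6.png

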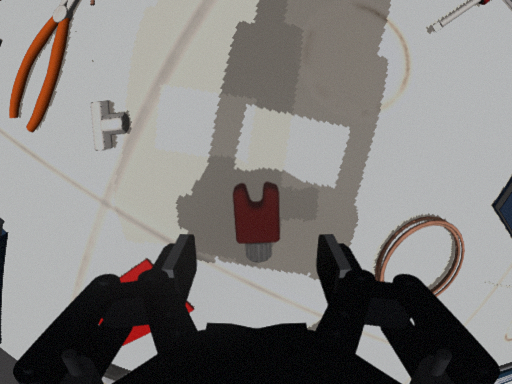

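Cutter centred and upright at (257,220) between the fingers. Descending and gripping.

```bash
python3 -m crank '[[[0,0,-0.02,0],[0,0,-0.04,0],[0,0,-0.053,0],[0,0,-0.06,0],[0,0,-0.063,0]]]'
python3 -m crank '[[[0,0,-0.001,0],[0,0,-0.001,0],[0,0,-0.001,0],[0,0,-0.001,0],[0,0,-0.001,0]]]' 0.2 50
python3 -m crank '[[[0,0,0,0],[0,0,0,0],[0,0,0,0],[0,0,0,0]]]'
```

```text
t: 10.42
tool_pos: [0.5941, 0.2932, 0.0062]
tool_rot: [-0.424, 1.531, 0.423]
contact_force: [-0.0, 0.5, 0.1]
opening: 0.0637
t: 10.83
tool_pos: [0.5957, 0.2943, 0.0079]
tool_rot: [-0.424, 1.526, 0.424]
contact_force: [-0.8, 0.5, 2.3]
opening: 0.0301
t: 11.17
tool_pos: [0.5956, 0.2943, 0.0078]
tool_rot: [-0.424, 1.526, 0.424]
contact_force: [-0.3, -1.0, 5.7]
opening: 0.0302
```

```bash
python3 -m crank '[[[0,0,0.01,0],[0,0,0.03,0],[0,0,0.06,0],[0,0,0.09,0],[-0.003,-0.015,0.11,0]]]'
python3 -m crank '[[[-0.01,-0.037,0,-3],[-0.02,-0.074,0,-6],[-0.03,-0.111,0,-9],[-0.04,-0.148,0,-12],[-0.05,-0.185,0,-15]]]'
python3 -m crank '[[[-0.01,-0.037,0,-3],[-0.02,-0.074,0,-6],[-0.03,-0.111,0,-9],[-0.04,-0.148,0,-12],[-0.05,-0.185,0,-15]]]'
python3 -m crank '[[[-0.01,-0.037,0,-1],[-0.018,-0.07,0,-2.5],[-0.0226,-0.0954,0,-2.5],[-0.0226,-0.0954,0,-2.5],[-0.0226,-0.0954,-0.01,-2.5]]]'
python3 -m crank '[[[0,0,-0.02,0],[0,0,-0.04,0],[0,0,-0.05,0],[0,0,-0.055,0],[0,0,-0.055,0]]]'
python3 - <<'E'
from h import *
m,p,d=snap("wrist"); cv2.imwrite("pics/w7.png",p[...,::-1])
E
```

```text
t: 11.58
tool_pos: [0.5922, 0.2808, 0.1193]
tool_rot: [-0.424, 1.525, 0.426]
contact_force: [-0.0, -0.6, -1.0]
opening: 0.0301
t: 12.0
tool_pos: [0.54, 0.0925, 0.1158]
tool_rot: [-0.218, 1.561, 0.218]
contact_force: [0.6, -0.4, -1.0]
opening: 0.0302
t: 12.42
tool_pos: [0.4901, -0.0924, 0.116]
tool_rot: [-0.011, 1.572, 0.012]
contact_force: [1.2, 0.1, -1.0]
opening: 0.0305
t: 12.83
tool_pos: [0.4697, -0.188, 0.1079]
tool_rot: [0.022, 1.568, -0.024]
contact_force: [1.1, -0.6, -1.2]
opening: 0.0301
t: 13.25
tool_pos: [0.468, -0.1849, 0.0495]
tool_rot: [0.021, 1.574, -0.018]
contact_force: [-0.2, -0.2, -0.8]
opening: 0.0304
```

View pics/w7.png

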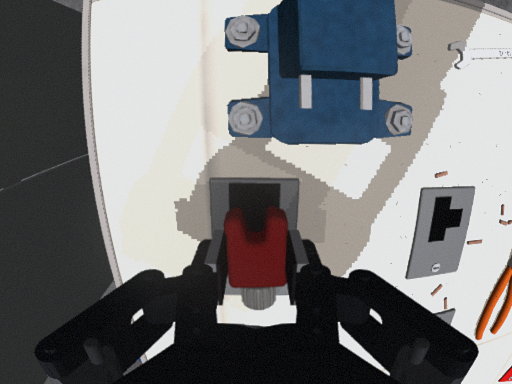

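```bash
python3 -m crank '[[[0,0,-0.012,0],[0,0,-0.025,0],[0,0,-0.034,0],[0,0,-0.038,0],[0,0,-0.039,0]]]'
python3 -m crank '[[[0,0,-0.001,0],[0,0,-0.002,0],[0,0,-0.002,0]]]'
```

```text
t: 13.72
tool_pos: [0.4689, -0.1864, 0.0119]
tool_rot: [0.021, 1.571, -0.02]
contact_force: [-0.4, 0.2, -0.6]
opening: 0.0301
t: 13.97
tool_pos: [0.4694, -0.1867, 0.0118]
tool_rot: [0.021, 1.571, -0.021]
contact_force: [-4.1, 2.3, 7.2]
opening: 0.0303
```

Contact felt. Releasing and rising to check.

```bash
python3 -m crank '[[[0,0,0,0],[0,0,0,0],[0,0,0,0],[0,0,0,0],[0,0,0.01,0]]]' 0.75
python3 -m crank '[[[0,0,0.02,0],[0,0,0.055,0],[0,0,0.09,0],[0,0,0.115,0],[0,0,0.12,0]]]'
python3 -m crank '[[[0,0,0,0],[0,0,0,0]]]'
python3 - <<'E'
from h import *
m,p,d=snap("wrist"); cv2.imwrite("pics/w8.png",p[...,::-1])
ts=[]
for z,W,o in((.022,SH["cutter"],(0,0)),(.004,[[-30,-33],[30,-33],[30,61],[-30,61]],(0,0))):
    t=tile(m,p,.4764,-.1866,z,.07,.25); ts.append(t)
    draw(t,place(W,.4764,-.1866,1.5),.4764,-.1866,(0,255,0),.07,.25)
cv2.imwrite("pics/c8.png",cv2.resize(np.hstack(ts),None,fx=.7,fy=.7)[...,::-1])
E
```

```text
t: 14.38
tool_pos: [0.4675, -0.1857, 0.0187]
tool_rot: [0.022, 1.574, -0.019]
contact_force: [-0.8, 0.5, -0.3]
opening: 0.0642
t: 14.8
tool_pos: [0.4721, -0.1882, 0.1473]
tool_rot: [0.016, 1.561, -0.025]
contact_force: [0.6, 0.3, 0.5]
opening: 0.064
t: 14.97
tool_pos: [0.4687, -0.1863, 0.14]
tool_rot: [0.021, 1.571, -0.021]
contact_force: [-0.1, 0.5, -1.0]
opening: 0.0639
```

View pics/c8.png

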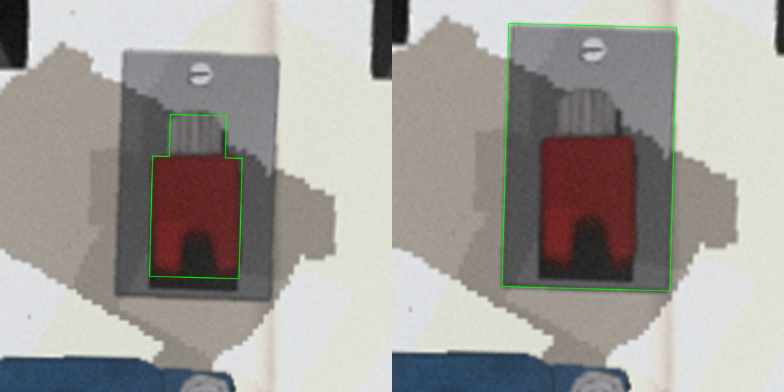

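Cutter sits on its outline within about 1 mm. Now to the tee.

```bash
python3 -m crank '[[[0.0126,0.0353,0,3],[0.0252,0.0706,0,6],[0.0378,0.106,0,10],[0.0502,0.1412,-0.01,13],[0.0628,0.1766,-0.02,17]]]' 0.6
python3 -m crank '[[[0.0126,0.0353,0,3],[0.0252,0.0706,0,6],[0.0378,0.106,-0.01,10],[0.0502,0.1412,-0.02,13],[0.0628,0.1766,-0.03,15.5]]]'
python3 -m crank '[[[0,0,-0.01,0],[0,0,-0.02,0],[0,0,-0.02,0],[0,0,-0.02,0]]]'
python3 - <<'E'
from h import *
m,p,d=snap("wrist"); cv2.imwrite("pics/w9.png",p[...,::-1]); np.savez("w9.npz",p=p,d=d,m=m)
t=tile(m,p,.595,.1668,.007,.034,.125); o=t.copy(); draw(o,place(SH["tee"],.595,.1668,-31),.595,.1668,(0,255,0),.034,.125)
cv2.imwrite("pics/c9.png",cv2.resize(np.hstack([t,o]),None,fx=.7,fy=.7)[...,::-1])
E
```

```text
t: 15.43
tool_pos: [0.5311, -0.0082, 0.1183]
tool_rot: [-0.214, 1.562, 0.215]
contact_force: [1.2, -0.5, -0.0]
opening: 0.0512
t: 15.85
tool_pos: [0.5933, 0.1683, 0.0871]
tool_rot: [-0.426, 1.533, 0.426]
contact_force: [0.5, -0.4, -0.1]
opening: 0.0514
t: 16.18
tool_pos: [0.5928, 0.1655, 0.0679]
tool_rot: [-0.423, 1.534, 0.423]
contact_force: [0.9, 0.1, -0.3]
opening: 0.0513
```

View pics/w9.png

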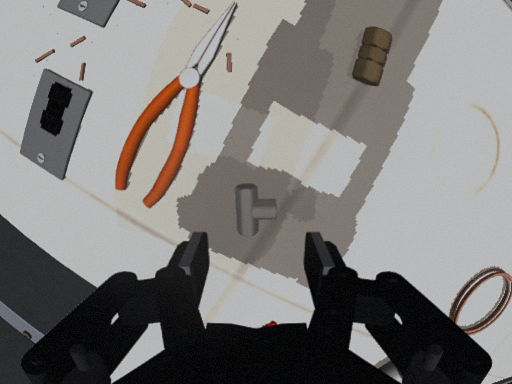

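View pics/c9.png

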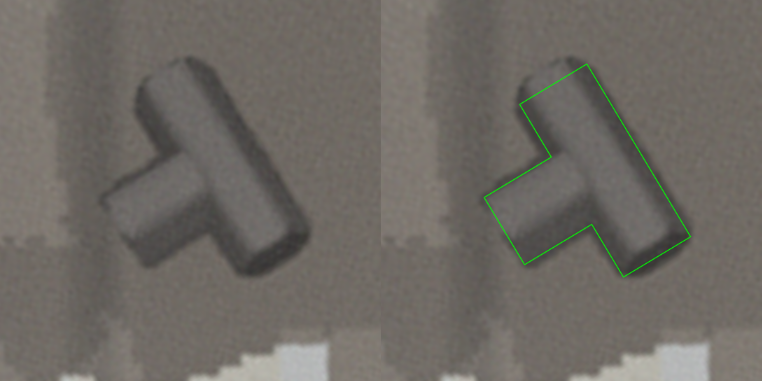

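```bash
python3 -m crank '[[[0,0,-0.02,0],[0,0,-0.04,0],[0,0,-0.055,0],[0,0,-0.062,0],[0,0,-0.064,0]]]'
python3 -m crank '[[[0,0,-0.001,0],[0,0,-0.002,0],[0,0,-0.002,0],[0,0,-0.002,0],[0,0,-0.002,0]]]' 0.2 50
python3 -m crank '[[[0,0,0,0],[0,0,0,0],[0,0,0,0],[0,0,0,0]]]'
python3 - <<'E'
from h import *
m,p,d=snap("wrist"); cv2.imwrite("pics/w10.png",p[...,::-1])
E
```

```text
t: 16.65
tool_pos: [0.5937, 0.1656, 0.0053]
tool_rot: [-0.423, 1.531, 0.423]
contact_force: [0.1, 0.8, 0.4]
opening: 0.0513
t: 17.07
tool_pos: [0.596, 0.1667, 0.006]
tool_rot: [-0.424, 1.526, 0.423]
contact_force: [-0.5, -0.6, 4.4]
opening: 0.0269
t: 17.4
tool_pos: [0.596, 0.1667, 0.006]
tool_rot: [-0.424, 1.526, 0.423]
contact_force: [0.1, -1.6, 6.0]
opening: 0.0267
```

View pics/w10.png

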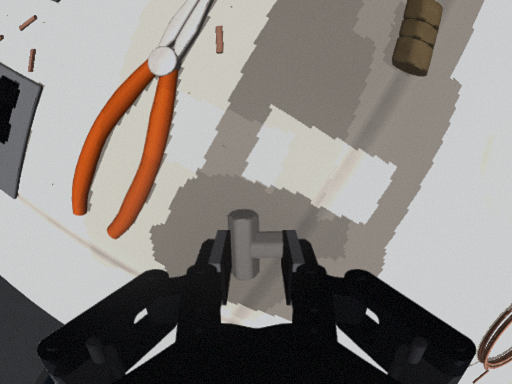

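```bash
python3 -m crank '[[[0,0,0.01,0],[0,0,0.03,0],[0,0,0.06,0],[0,0,0.085,0],[0,0,0.1,0]]]'
python3 -m crank '[[[-0.012,-0.02,0,-4],[-0.026,-0.045,0,-8],[-0.041,-0.07,0,-12],[-0.055,-0.095,0,-16],[-0.07,-0.12,0,-20]]]'
python3 -m crank '[[[-0.014,-0.025,0,-4],[-0.029,-0.05,0,-8],[-0.042,-0.072,0,-10.6],[-0.0459,-0.0802,0,-10.6],[-0.0459,-0.0802,-0.01,-10.6]]]'
python3 -m crank '[[[0,0,-0.02,0],[0,0,-0.04,0],[0,0,-0.05,0],[0,0,-0.055,0],[0,0,-0.055,0]]]'
python3 - <<'E'
from h import *
m,p,d=snap("wrist"); cv2.imwrite("pics/w11.png",p[...,::-1])
E
```

```text
t: 17.87
tool_pos: [0.5956, 0.1671, 0.1078]
tool_rot: [-0.424, 1.525, 0.424]
contact_force: [0.1, 0.5, -0.6]
opening: 0.0269
t: 18.28
tool_pos: [0.5234, 0.046, 0.1043]
tool_rot: [-0.148, 1.566, 0.149]
contact_force: [0.6, -0.8, -0.1]
opening: 0.0265
t: 18.7
tool_pos: [0.4795, -0.0349, 0.0961]
tool_rot: [-0.005, 1.567, 0.003]
contact_force: [0.6, 0.6, -0.8]
opening: 0.0271
t: 19.12
tool_pos: [0.4778, -0.0326, 0.0377]
tool_rot: [-0.006, 1.574, 0.007]
contact_force: [0.1, -0.4, -0.8]
opening: 0.0267
```

View pics/w11.png

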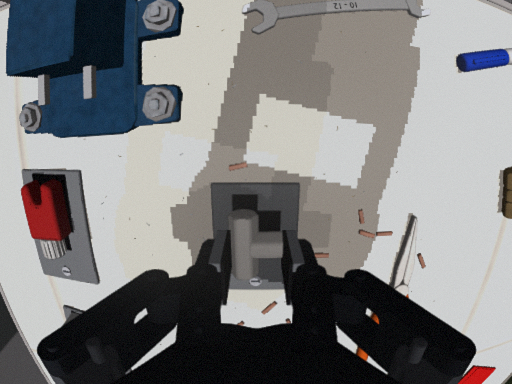

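```bash
python3 -m crank '[[[0,0,-0.01,0],[0,0,-0.02,0],[0,0,-0.026,0],[0,0,-0.029,0],[0,0,-0.029,0]]]'
python3 -m crank '[[[0,0,-0.001,0],[0,0,-0.002,0],[0,0,-0.002,0]]]'
```

```text
t: 19.58
tool_pos: [0.4786, -0.0335, 0.0102]
tool_rot: [-0.005, 1.572, 0.006]
contact_force: [-0.3, 0.4, -0.7]
opening: 0.0268
t: 19.83
tool_pos: [0.4789, -0.0335, 0.0099]
tool_rot: [-0.005, 1.572, 0.006]
contact_force: [-6.7, 1.1, 13.3]
opening: 0.0268
```

```bash
python3 -m crank '[[[0,0,0.001,0],[0,0,0.001,0],[0,0,0.001,0],[0,0,0.001,0],[0,0,0.008,0]]]' 0.55
python3 -m crank '[[[0,0,0.02,0],[0,0,0.055,0],[0,0,0.09,0],[0,0,0.115,0],[0,0,0.12,0]]]'
python3 -m crank '[[[0,0,0,0],[0,0,0,0]]]'
python3 - <<'E'
from h import *
m,p,d=snap("wrist"); cv2.imwrite("pics/w12.png",p[...,::-1])
ts=[]
c=(.4791,-.0334)
for z,W,o in((.011,SH["tee"],(0,0)),(.004,[[-28,-26],[28,-26],[28,54],[-28,54]],(0,0))):
    t=tile(m,p,*c,z,.06,.2); t=cv2.convertScaleAbs(t,alpha=1.3);ts.append(t)
    draw(t,place(W,*c,-.36),*c,(0,255,0),.06,.2)
cv2.imwrite("pics/c12.png",cv2.resize(np.hstack(ts),None,fx=.66,fy=.66)[...,::-1])
E
```

```text
t: 20.25
tool_pos: [0.4772, -0.0332, 0.0149]
tool_rot: [-0.005, 1.574, 0.006]
contact_force: [0.3, -0.5, -0.3]
opening: 0.0471
t: 20.67
tool_pos: [0.482, -0.0342, 0.1427]
tool_rot: [-0.007, 1.561, 0.004]
contact_force: [0.2, -0.1, 0.9]
opening: 0.0472
t: 20.83
tool_pos: [0.4783, -0.0334, 0.1358]
tool_rot: [-0.005, 1.571, 0.005]
contact_force: [-0.3, -0.1, -0.2]
opening: 0.047
```

View pics/c12.png

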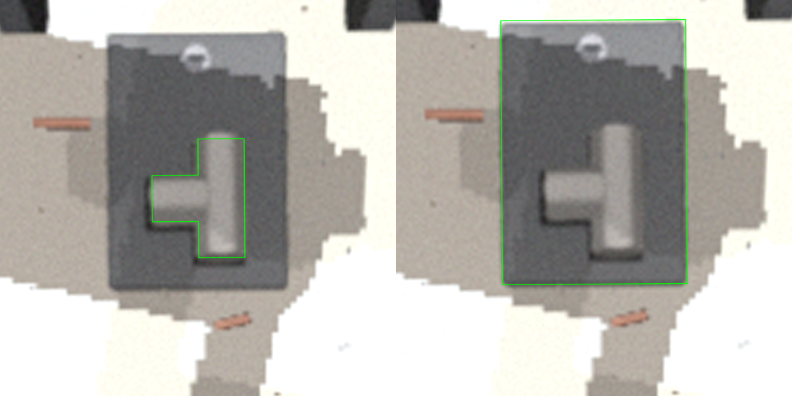

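Tee is on its outline within about 1 mm, the right way round. Now the union.

```bash
python3 -m crank '[[[-0.004,0.039,0,1.5],[-0.008,0.078,0,3],[-0.013,0.117,0,4.5],[-0.017,0.156,0,6],[-0.021,0.195,-0.01,8]]]' 0.55
python3 -m crank '[[[-0.0021,0.0167,-0.02,0.6],[-0.0021,0.0167,-0.04,0.6],[-0.0021,0.0167,-0.056,0.6],[-0.0021,0.0167,-0.056,0.6],[-0.0021,0.0167,-0.056,0.6]]]'
python3 - <<'E'
from h import *
m,p,d=snap("wrist"); cv2.imwrite("pics/w13.png",p[...,::-1]); np.savez("w13.npz",p=p,d=d,m=m)
c=(.456,.1783)
t=tile(m,p,*c,.0095,.034,.125); o=t.copy(); draw(o,place(SH["union"],*c,-9),*c,(0,255,0),.034,.125)
cv2.imwrite("pics/c13.png",cv2.resize(np.hstack([t,o]),None,fx=.7,fy=.7)[...,::-1])
E
```

```text
t: 21.3
tool_pos: [0.4571, 0.1631, 0.1258]
tool_rot: [-0.116, 1.568, 0.116]
contact_force: [1.7, 0.6, -0.1]
opening: 0.0473
t: 21.72
tool_pos: [0.4533, 0.1778, 0.0675]
tool_rot: [-0.124, 1.573, 0.123]
contact_force: [0.7, 0.1, 0.1]
opening: 0.0472
```

View pics/w13.png

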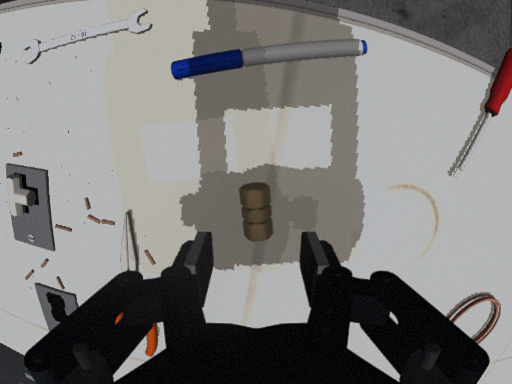

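View pics/c13.png

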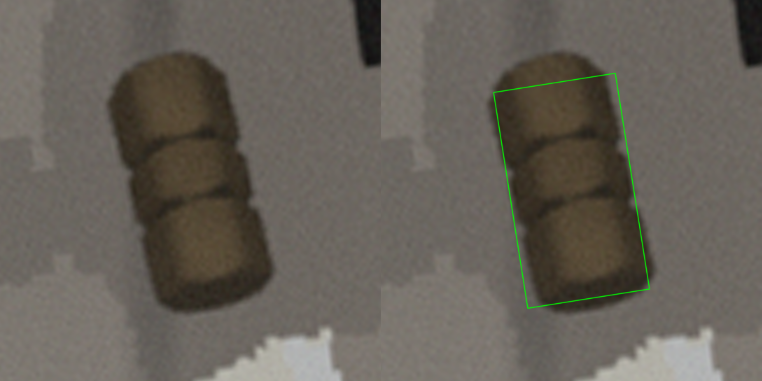

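The union's tilt is nearer −14° (edges from (108,100) to (160,300)), so I turn 5° more and grip.

```bash
python3 -m crank '[[[0.0005,0,-0.02,3],[0.0005,0,-0.04,5],[0.0005,0,-0.055,5],[0.0005,0,-0.063,5],[0.0005,0,-0.064,5]]]'
python3 -m crank '[[[0,0,0,0],[0,0,0,0],[0,0,0,0],[0,0,0,0],[0,0,0,0]]]' 0.1 50
python3 -m crank '[[[0,0,0,0],[0,0,0,0],[0,0,0,0],[0,0,0,0]]]'
python3 - <<'E'
from h import *
m,p,d=snap("wrist"); cv2.imwrite("pics/w14.png",p[...,::-1])
E
```

```text
t: 22.18
tool_pos: [0.4554, 0.1777, 0.0054]
tool_rot: [-0.191, 1.564, 0.191]
contact_force: [0.5, 0.0, -0.3]
opening: 0.0471
t: 22.6
tool_pos: [0.4575, 0.1784, 0.008]
tool_rot: [-0.192, 1.559, 0.192]
contact_force: [-0.8, -0.6, 5.2]
opening: 0.0185
t: 22.93
tool_pos: [0.4575, 0.1784, 0.008]
tool_rot: [-0.192, 1.559, 0.192]
contact_force: [-0.9, -0.3, 6.3]
opening: 0.0184
```

View pics/w14.png

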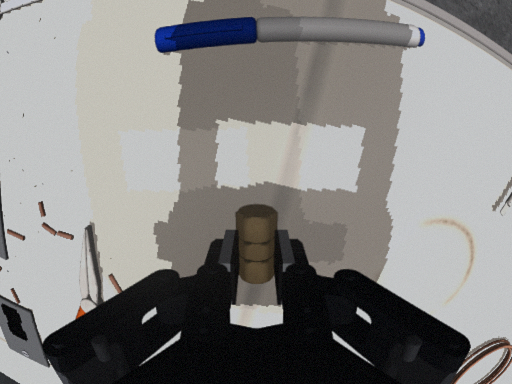

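```bash
python3 -m crank '[[[0,0,0.01,0],[0,0,0.03,0],[0,0,0.06,0],[0,0,0.085,0],[0,0,0.1,0]]]'
python3 -m crank '[[[0.018,-0.023,0,-2],[0.039,-0.05,0,-4],[0.06,-0.077,0,-6],[0.081,-0.104,0,-8],[0.102,-0.131,0,-10]]]'
python3 -m crank '[[[0.021,-0.027,0,-1.8],[0.04,-0.053,0,-1.8],[0.0485,-0.0628,0,-1.8],[0.0485,-0.0628,-0.01,-1.8],[0.0485,-0.0628,-0.03,-1.8]]]'
python3 -m crank '[[[0,0,-0.02,0],[0,0,-0.03,0],[0,0,-0.035,0],[0,0,-0.035,0],[0,0,-0.035,0]]]'
python3 - <<'E'
from h import *
m,p,d=snap("wrist"); cv2.imwrite("pics/w15.png",p[...,::-1])
E
```

```text
t: 23.4
tool_pos: [0.4573, 0.1786, 0.1099]
tool_rot: [-0.191, 1.558, 0.192]
contact_force: [0.9, -0.1, -0.5]
opening: 0.0186
t: 23.82
tool_pos: [0.5586, 0.046, 0.1068]
tool_rot: [-0.053, 1.57, 0.054]
contact_force: [0.7, -0.4, -0.6]
opening: 0.0184
t: 24.23
tool_pos: [0.6087, -0.0159, 0.0788]
tool_rot: [-0.029, 1.565, 0.029]
contact_force: [0.8, 0.4, -0.1]
opening: 0.0185
t: 24.65
tool_pos: [0.6066, -0.015, 0.0417]
tool_rot: [-0.031, 1.57, 0.031]
contact_force: [0.6, -0.9, -0.7]
opening: 0.0185
```

View pics/w15.png

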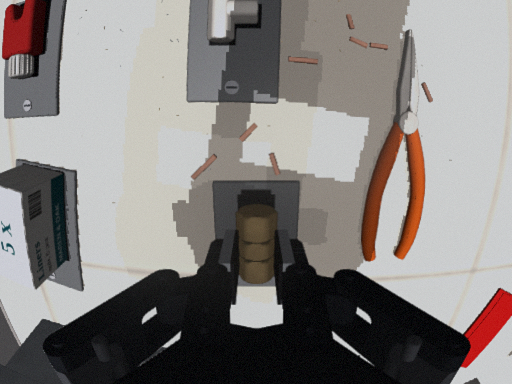

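Union held square over its outline. cmd z .041, target .010.

```bash
python3 -m crank '[[[0,0,-0.01,0],[0,0,-0.02,0],[0,0,-0.026,0],[0,0,-0.029,0],[0,0,-0.029,0]]]'
python3 -m crank '[[[0,0,-0.001,0],[0,0,-0.002,0],[0,0,-0.002,0]]]'
```

```text
t: 25.12
tool_pos: [0.6063, -0.0156, 0.0121]
tool_rot: [-0.03, 1.572, 0.03]
contact_force: [-0.2, -0.2, 0.2]
opening: 0.0183
t: 25.37
tool_pos: [0.6064, -0.0156, 0.012]
tool_rot: [-0.03, 1.573, 0.03]
contact_force: [-7.1, 0.8, 12.2]
opening: 0.0188
```

```bash
python3 -m crank '[[[0,0,0.001,0],[0,0,0.001,0],[0,0,0.001,0],[0,0,0.001,0],[0,0,0.008,0]]]' 0.5
python3 -m crank '[[[0,0,0.02,0],[0,0,0.055,0],[0,0,0.09,0],[0,0,0.115,0],[0,0,0.13,0]]]'
python3 -m crank '[[[-0.03,-0.03,0.02,-2],[-0.04,-0.06,0.06,-2],[-0.05,-0.07,0.09,-2],[-0.05,-0.07,0.1,-2],[-0.05,-0.07,0.1,-2]]]'
python3 -m crank '[[[0,0,0,0],[0,0,0,0]]]'
python3 - <<'E'
from h import *
print(get_obs()["tool_pos"])
m,p,d=snap("wrist"); cv2.imwrite("pics/w16.png",p[...,::-1])
out=[]
for n,c,a,z in(("carton",(.613,-.1829),8.9,.052),("cutter",(.4764,-.1866),1.5,.022),("tee",(.4791,-.0334),-.36,.011),("union",(.6075,-.0155),-2.2,.0135)):
    t=tile(m,p,*c,z,.06,.2); t=cv2.convertScaleAbs(t,alpha=1.2); draw(t,place(SH[n],*c,a),*c,(0,255,0),.06,.2); out.append(t[::2,::2])
cv2.imwrite("pics/c16.png",np.vstack([np.hstack(out[:2]),np.hstack(out[2:])])[...,::-1])
m,p,d=snap("side"); cv2.imwrite("pics/s16.png",p[...,::-1])
E
```

```text
t: 25.78
tool_pos: [0.6051, -0.0154, 0.0165]
tool_rot: [-0.03, 1.574, 0.03]
contact_force: [-0.2, -0.5, -0.3]
opening: 0.0425
t: 26.2
tool_pos: [0.6085, -0.0159, 0.1532]
tool_rot: [-0.031, 1.564, 0.029]
contact_force: [0.2, -0.1, 0.7]
opening: 0.0428
t: 26.62
tool_pos: [0.5586, -0.0871, 0.2546]
tool_rot: [-0.003, 1.561, -0.001]
contact_force: [0.2, 0.6, 0.4]
opening: 0.0426
t: 26.78
tool_pos: [0.5561, -0.0849, 0.2466]
tool_rot: [-0.002, 1.573, 0.004]
contact_force: [1.0, 0.1, -0.1]
opening: 0.0426
[ 0.55610382 -0.08488346  0.24660354]
```

View pics/w16.png

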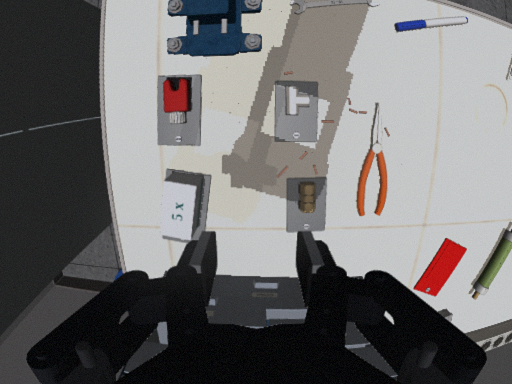

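View pics/c16.png

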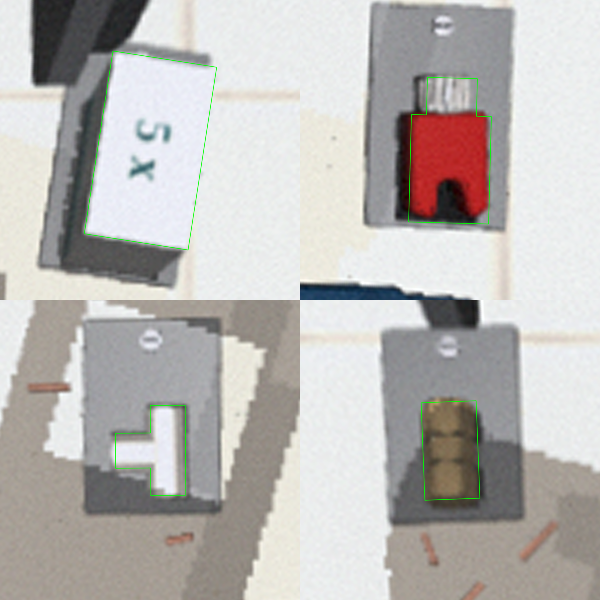

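View pics/s16.png

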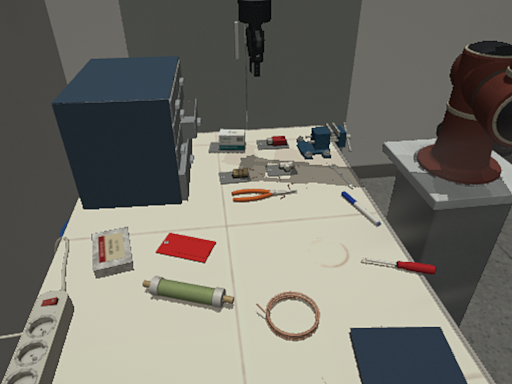

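All four lie on their outlines, each inside its wireframe to about 1 mm. In the side view, the pliers (264,194) and coil (293,315) are at the same pixels as at the start. Handing in.

```bash
python3 -c "
from station import *
print(finish_job())"
```

```text
the job is handed in; nothing more can be done
None
```

I put the carton, tube cutter, steel tee and brass union back on their grey plates, in that order, and let go of each. The job was handed in at about 27 s of the 109 s allowed; the hand-in gives no verdict.

- **Fit:** in the last wrist view, all four lie flat, same side up and turned as drawn. Each matches its expected outline to about 1–1.5 mm, with the cutter and tee knob and branch the right way round. The cutter and tee may sit about 1 mm towards their screw ends.
- **Bystanders:** the side camera shows the pliers and the copper coil at the same pixels as at the start.
- **Forces:** the highest reading printed was about 15 N, when the tee touched down on its plate.
- **Corrections:** my first estimate of the union's angle was about 5° off, and I turned the gripper to fix it before gripping. On fast vertical moves the arm overshot by about 7 mm, so I slowed the last part of the later descents. No final check failed or disagreed.

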